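# Push the sample racks home and start the reader

### The arm

A 6-joint arm with a two-finger parallel gripper is mounted at the origin on the work surface. World frame = base frame: x ahead of the robot, y to its left, z up, the work surface at z = 0. Lengths are in m, angles in rad, forces in N, time in s.
With the tool pointing down it reaches from about 0.375 to 0.9 m from the base axis. Payload 3.1 kg.
Tool frame: the origin (TCP) lies on the centre line of the jaws, within the pads' length; the fingertips stand 19 mm ahead of it and the grasp point (between the pads) is the TCP; z points along the fingers, y is the direction in which the jaws open and shut (so a half turn about z gives the same grasp; the last joint's range is limited). The gripper opens to 85 mm and grips with 20 to 120 N. Pads are 22 mm wide; open, the fingers measure 114 mm over their backs; the gripper's body (76 mm by 85 mm) begins 54 mm behind the grasp point. The pads swing forward as they close: fully open they stand 13 mm farther back than shut.
Start: joints at [-0.178, 0.527, 1.433, -0, 1.181, -0.178], TCP at [0.625, 0, 0.25] pointing down, gripper open.
Joint ranges: [-3.08, 3.08], [-0.75, 2.2], [0.22, 2.44], [-1.43, 4.57], [0, 2.65], [-2.85, 2.85]. Speed limits (rad/s): [2.79, 2.79, 3.14, 3.14, 3.14, 3.14].

### API

Orientations are given as a unit quaternion [x, y, z, w].
In Python, from station import manip, imaging, workorder gives the robot as it stands.
- The arm moves only by the shell command python3 -m creep 'ROWS' [FORCE]. ROWS is a JSON object of lists of equal length, an entry for each row: "claw": the finger opening in cm, from 0 to 8.54; "dp": the shift along the tool's x, y, z in cm, a list of three; "roll": the turn about the tool's z in rad. In form: {"claw": [claw, ...], "dp": [[dx, dy, dz], ...], "roll": [roll, ...]}. A call has 1 to 12 rows; each row is the pose to reach, as a shift and turn from the pose commanded when the call began, along the tool's axes at that moment; what a row does not reach only later rows make up. A row lasts 1/10 s, in which the tool goes at most 50 mm and 8.59 degrees, less where a joint would pass 70% of its speed; a pose out of reach is approached as far as the arm can. A call with a gripper value outside its range is refused whole. The fingers move at their own pace and stop on an object; FORCE is the grip in N (left out, the last holds). Time passes only in rows, so rows that repeat a pose let the fingers close. It gives the time, the measured TCP pose, the force and the opening at its end, in the units of the state.
- manip.sense(): the state, without advancing time (a new reading comes with each control period).
- imaging.snapshot(name): name is "scene" or "side" or "wrist"; returns a dict with "image" (420x560x3 uint8, red, green, blue), "z_map" (420x560 float32, m along the optical axis (not along the pixel's ray), 0 where there is no reading), "vfov" (degrees; the focal length in pixels is half the picture's height over the tangent of half this angle, whatever the lens; pixels are square), "cx", "cy" (the principal point, pixels), "dist" ([k1, k2, p1, p2, k3] as OpenCV has them; the pictures are not rectified), "R" (3x3) and "t" (3): a world point X has camera coordinates R X + t. Camera axes: x right, y down, z forward; pixel columns grow to the right and rows downward; lengths in m; the calibration is good to about 2 mm. A picture is of the moment at which its call begins.
- workorder.sign_off(): hands the job in, once; it reports no verdict.
The state is a dict: "t": time; "q": joint angles; "qd": joint speeds; "tau": joint torques, N m; "tcp_pos": TCP position; "tool_rot": TCP orientation; "force": force on the tool from outside, world axes, zero at the start; "ft_torque": the same for the moment, N m; "finger_gap": opening from 0.0 (shut) to 1.0 (fully open).
Only numpy, scipy, OpenCV 4.12 (cv2) and the standard library are available. Lean on these libraries where they do the work, as an engineer would, in place of code of your own. Each camera call takes 0.05 s, during which the arm holds its last target.

### The job

Get the tube reader running: in its right-hand bay, the one next to the keys, push the two loose tube racks straight back along the bay floor with your fingertips until both stand square and closed up, the rear rack flat against the back wall and the front rack flat against the rear one. Only then press the large round start key all the way down and let it go. The racks must only slide: do not lift or tip them, and leave the small square key, the rack in the left-hand bay and the empty rack and the jar on the counter alone.

Things in the scene. Friction and masses are not known exactly. Their poses are not given: they have to be found in the camera images.
- reader: Benchtop tube reader, white, fixed, 340 mm deep (x), 404 mm wide (y). Origin on the counter; x axis to its back (away from the robot at yaw 0), y to the left. Two bays, open to the front and top, floors at z = 40 mm from x = -128 to the back wall at x = +100 mm. Back wall: front of the bridge, 105 mm high, to x = +215 mm. Key panel right of the loading bay, y = -81 to -200 mm, top at z = 50 mm.
- load_bay (a point): Foot of the back wall, in the middle of the right-hand (loading) bay, on its floor, at (100, -17, 40) mm of the reader, same axes. The bay is 128 mm wide; walls beside it are only 10 mm higher than its floor; the left one ends 40 mm short of the back wall, at a cross lane. Racks home: rear rack's origin 16 mm, front rack's 48 mm in front (-x) of this point.
- rack_rear: Yellow five-place rack with five capped tubes, the farther one in the loading bay, loose, 0.2 to 0.33 kg. 32 mm thick (x), 120 long (y), 46 high, 73 with its fixed tubes. Origin: centre of the underside, x axis to the back. Front and back flat, upright, lowest 26 mm solid. Friction 0.42 to 0.6: tips if pushed over 25 mm above the bay floor. Starts 29 to 59 mm short of home, up to 0.15 rad askew.
- rack_front: The nearer rack in the loading bay: same rack, sizes, origin, axes and weight, with four tubes and its left-most place empty; tips as easily. Starts 80 to 112 mm short of home, clear of the rear rack, up to 0.15 rad askew.
- start_key (a joint): Travel of the large start key, m: 0 up, 0.005 fully down; springs back; fully down takes 5 N.
- start_key_top (a point): Centre of the top of the start key: round, grey, 30 mm across, standing 12 mm above the key panel. It goes straight down.
- eject_key (a joint): Travel of the small square key (14 mm), m: 0 up, 0.005 fully down. It stands 62 mm behind (+x of) the start key on the panel and is left alone.
- rack_out: Same kind of rack with three tubes, loose in the left-hand bay (centre line at y = +125 mm of the reader), 73 mm high; left alone. Origin at the centre of its underside.
- rack_empty: Empty yellow rack, 32 x 120 x 46 mm, on the counter left of the reader; left alone. Origin at the centre of its underside.
- jar: Clear specimen jar with white lid, 65 mm across, 66 mm high, on the counter right of the reader; left alone. Origin at the centre of its underside.
Mind the look-alikes: they are no part of the job. What is shaped like the rack_front but turquoise is not meant.

How it is judged:
On the way, in this order (a step that is already met when the one before it is completed fails the run):
1. both racks pushed home: square in the loading bay, the rear one against the back wall, the front one against it (x of rack_rear in the frame of reader above 0.08 m and y of rack_rear in the frame of reader between -0.029 and -0.005 m and angle between the x axis of each of rack_rear, rack_front and the x axis of reader, either way round below 0.045 rad and angle between each of rack_rear, rack_front's own z axis and vertical below 0.08 rad and x of rack_front in the frame of reader above 0.046 m and y of rack_front in the frame of reader between -0.029 and -0.005 m), for 0.2 s.
2. start key pressed fully down with the racks still home (all of step 1 and value of joint start_key above 0.0042 m), for 0.05 s.
At the end, for the whole second after the job is handed in: Both racks upright in the loading bay within 0.045 rad of square and 12 mm of its centre line, the rear one within 4 mm of the back wall, the front one within 6 mm of its place against it, at rest; the start key was pressed at least 4.2 mm down with the racks home, and is up again (all of step 1 and value of joint start_key below 0.001 m and linear speed of each of rack_rear, rack_front below 0.01 m/s); the robot touches nothing.
It fails at once if a rack in the loading bay was lifted (6 mm) or tipped (0.25 rad) (height (world z) of any of rack_rear, rack_front above 0.046 m or angle between any of rack_rear, rack_front's own z axis and vertical above 0.25 rad).
It fails at once if the start key was pressed before the racks were home (value of joint start_key above 0.003 m and not (x of rack_rear in the frame of reader above 0.077 m and y of rack_rear in the frame of reader between -0.032 and -0.002 m and angle between the x axis of each of rack_rear, rack_front and the x axis of reader, either way round below 0.075 rad and angle between each of rack_rear, rack_front's own z axis and vertical below 0.11 rad and x of rack_front in the frame of reader above 0.043 m and y of rack_front in the frame of reader between -0.032 and -0.002 m)).
It fails at once if the small square key was pressed (value of joint eject_key above 0.002 m).
It fails at once if the rack in the left bay was moved (10 mm) or tipped (distance of rack_out from where it was at the start of the episode above 0.01 m or angle between rack_out's own z axis and vertical above 0.25 rad).
It fails at once if the empty rack or jar on the counter was moved (10 mm) or tipped (distance of any of rack_empty, jar from where it was at the start of the episode above 0.01 m or angle between any of rack_empty, jar's own z axis and vertical above 0.25 rad).
It also fails if it takes over 48 s, if anything falls off the work surface, if the arm or the gripper's body presses on something with over 40 N, if the wrist force passes 120 N, or if a joint passes its speed limit or range.

## Working session

There is one attempt and no reset: what is moved stays moved. The work goes in short steps, Python scripts to look and compute and a shell command to move; the robot and the scene stay as the last step left them, time stands still between calls to the robot, and variables do not carry over. Pictures are saved under pics/ and viewed, and the job is handed in when it is done.

```bash
ls; mkdir -p pics
python3 - <<'E'
from station import manip, imaging
import cv2,numpy as np,pickle
print(manip.sense())
for n in ["scene","side","wrist"]:
    s=imaging.snapshot(n); pickle.dump(s,open(f"pics/{n}0.pkl","wb"))
    cv2.imwrite(f"pics/{n}0.png",s["image"][:,:,::-1]); print(n,s["vfov"],s["cx"],s["cy"],s["dist"],np.round(s["R"],3).tolist(),s["t"])
E
```

```text
pics
{'t': 0.0, 'q': array([-1.78512583e-01,  5.28434372e-01,  1.43388918e+00,  1.76245783e-05,
        1.18140128e+00, -1.78506203e-01]), 'qd': array([ 8.17953334e-04,  4.59436337e-04, -1.55698814e-03, -7.89017607e-04,
       -7.26634016e-06, -1.12536805e-03]), 'tau': array([ 2.50220628e-04, -4.42344439e+01, -1.78024775e+01, -2.06930472e-04,
        8.36740597e-03,  2.24214921e-05]), 'tcp_pos': array([6.24332618e-01, 1.46618544e-04, 2.49357284e-01]), 'tool_rot': array([ 7.07111007e-01,  7.07101752e-01, -6.01311247e-04, -8.80359636e-04]), 'force': array([1.35255208, 0.01106995, 1.16827619]), 'ft_torque': array([ 0.00517722, -0.04174572, -0.0216227 ]), 'finger_gap': 1.0015705996986992}
scene 44.99953967793204 270.17104035460034 211.42411106429142 [-0.16892433  0.          0.          0.          0.        ] [[0.881, 0.473, -0.013], [0.316, -0.609, -0.727], [-0.352, 0.637, -0.686]] [-0.46942783 -0.08350888  1.20197246]
side 49.76401615461511 278.3048380804751 207.86024272984736 [-0.02812351  0.          0.          0.          0.        ] [[0.89, -0.456, -0.006], [-0.35, -0.674, -0.651], [0.292, 0.581, -0.759]] [-0.45083097  0.22468699  0.75312558]
wrist 62.517131613557986 280.0741989957904 212.6521758204103 [-0.0814634  0.         0.         0.         0.       ] [[1.0, -0.0, -0.002], [0.0, -0.958, 0.288], [-0.002, -0.288, -0.958]] [-0.62439138 -0.03689341  0.3802858 ]
```

View pics/scene0.png

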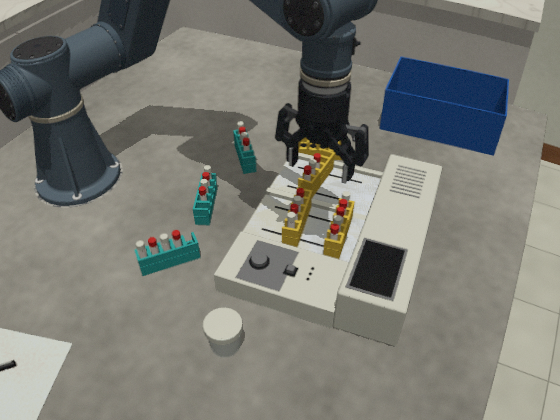

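View pics/side0.png

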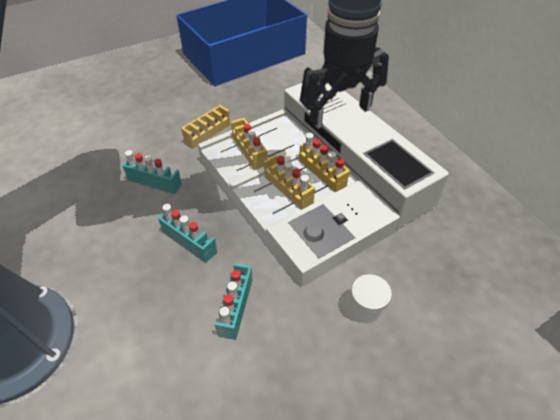

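View pics/wrist0.png

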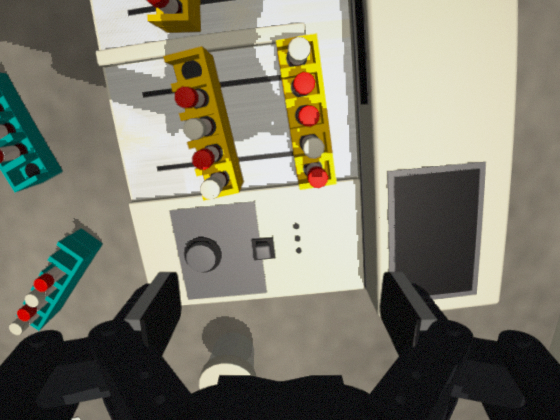

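Candidates:
- Loading-bay racks: yellow, four tubes, near at wrist (205,125); yellow, five tubes, far at (305,112).
- Look-alikes: turquoise racks at wrist (20,140) and (60,280), with a third in the scene view at (245,148).
- Yellow rack in the left bay at wrist (170,15).
- Empty yellow rack at side view (206,127).

I choose the two yellow racks next to the key panel. Next I measure them.

```bash
cat > h.py <<'E'
import numpy as np,cv2
def cloud(s):
    h,w=s["z_map"].shape; f=h/2/np.tan(np.radians(s["vfov"])/2)
    K=np.array([[f,0,s["cx"]],[0,f,s["cy"]],[0,0,1]])
    v,u=np.mgrid[:h,:w]
    p=cv2.undistortPoints(np.stack([u,v],-1).reshape(-1,1,2).astype(np.float64),K,np.array(s["dist"])).reshape(-1,2)
    z=s["z_map"].reshape(-1).astype(float)
    X=np.c_[p*z[:,None],z]
    W=(X-np.array(s["t"]))@np.array(s["R"])
    W[z<=0]=np.nan
    return W.reshape(h,w,3)
def pix(s,X):
    h=s["z_map"].shape[0]; f=h/2/np.tan(np.radians(s["vfov"])/2)
    K=np.array([[f,0,s["cx"]],[0,f,s["cy"]],[0,0,1]])
    return cv2.projectPoints(np.atleast_2d(X).astype(float),cv2.Rodrigues(np.array(s["R"]))[0],np.array(s["t"]),K,np.array(s["dist"]))[0].reshape(-1,2)
E
python3 - <<'E'
import pickle,numpy as np,cv2
from h import *
for n in ["wrist","scene","side"]:
    s=pickle.load(open(f"pics/{n}0.pkl","rb")); W=cloud(s); 
    pts={"wrist":[(202,252),(263,248),(230,285),(440,50),(500,100),(250,110),(60,60),(190,68),(295,40),(440,240)],"scene":[(261,258),(290,270),(420,200)],"side":[(314,232),(340,218),(350,120)]}[n]
    print(n)
    for u,v in pts: print((u,v),np.round(np.nanmedian(W[v-1:v+2,u-1:u+2].reshape(-1,3),0),4))
    if n=="wrist":
        # bridge front edge per row
        m=(W[...,2]>0.095)&(W[...,2]<0.115)&(np.arange(560)[None]>335)
        e=[];f=[]
        for v in range(5,300,6):
            i=np.where(m[v])[0]
            if len(i)>20: e.append(W[v,i[0]]); f.append(W[v,i[-1]])
        e=np.array(e);f=np.array(f);print(e[::6].round(4).tolist());
        for g in (e,f):
            c=np.polyfit(g[:,1],g[:,0],1);r=g[:,0]-np.polyval(c,g[:,1]);k=abs(r)<.003;c=np.polyfit(g[k,1],g[k,0],1);print("x=a*y+b",c,r.std(), np.median(g[:,2]))
        hsv=cv2.cvtColor(s["image"],cv2.COLOR_RGB2HSV)
        y=(hsv[...,0]>18)&(hsv[...,0]<32)&(hsv[...,1]>150)&(hsv[...,2]>90)
        cv2.imwrite("pics/ymask.png",cv2.resize(s["image"][20:310,80:400,::-1],None,fx=2,fy=2))
E
```

```text
wrist
(202, 252) [ 0.548  -0.06    0.0625]
(263, 248) [ 0.6079 -0.0554  0.0627]
(230, 285) [ 0.5721 -0.1016  0.0513]
(440, 50) [0.7419 0.118  0.1056]
(500, 100) [0.7936 0.0837 0.1057]
(250, 110) [0.5965 0.0734 0.0408]
(60, 60) [0.3944 0.1283 0.0008]
(190, 68) [0.549  0.1083 0.067 ]
(295, 40) [0.6349 0.121  0.114 ]
(440, 240) [ 0.7589 -0.0301  0.1072]
[[0.6845, 0.1491, 0.0966], [0.6868, 0.1238, 0.098], [0.6895, 0.0984, 0.095], [0.6935, 0.0716, 0.0977], [0.697, 0.0438, 0.0976], [0.7002, 0.0142, 0.0961], [0.7033, -0.0168, 0.0967], [0.7071, -0.0504, 0.0958], [0.7112, -0.0863, 0.0956]]
x=a*y+b [-0.11303333  0.70145543] 0.0004303588402090944 0.09675141425892492
x=a*y+b [-0.10677355  0.81528158] 0.0006982775217037085 0.1048045712590546
scene
(261, 258) [ 0.5495 -0.0654  0.0626]
(290, 270) [ 0.609  -0.0651  0.0601]
(420, 200) [0.7712 0.1739 0.1053]
side
(314, 232) [ 0.543  -0.0726  0.062 ]
(340, 218) [ 0.6026 -0.0658  0.0612]
(350, 120) [0.7436 0.1261 0.1035]
```

View pics/ymask.png

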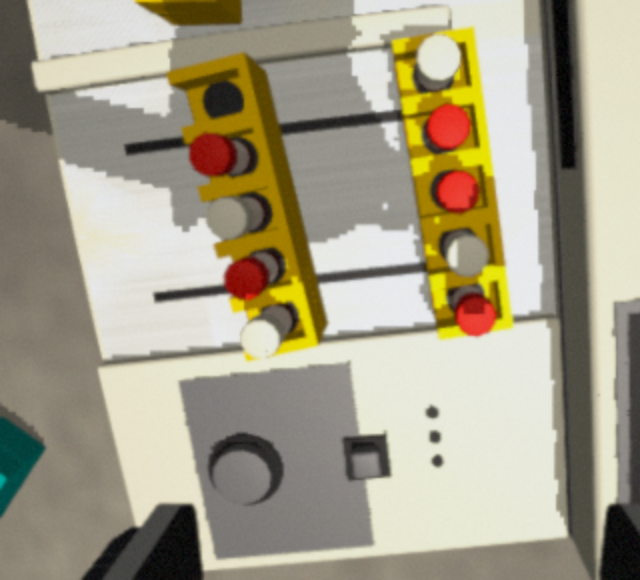

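```bash
cat >> h.py <<'E'
YAW=0.11
def load(n,k=0):
    import pickle; return pickle.load(open(f"pics/{n}{k}.pkl","rb"))
def racks(s,verbose=True):
    W=cloud(s); hsv=cv2.cvtColor(s["image"],cv2.COLOR_RGB2HSV)
    y=(hsv[...,0]>18)&(hsv[...,0]<34)&(hsv[...,1]>120)&(hsv[...,2]>60)
    m=y&(W[...,2]>0.080)&(W[...,2]<0.092)&(W[...,0]>.45)
    m=cv2.morphologyEx(m.astype(np.uint8),cv2.MORPH_CLOSE,np.ones((9,9)))&m
    big=cv2.dilate(m.astype(np.uint8),np.ones((7,7)))
    n,l=cv2.connectedComponents(big); out=[]
    for i in range(1,n):
        p=W[(l==i)&(m>0)]
        if len(p)<200: continue
        (c,sz,a)=cv2.minAreaRect((p[:,:2]*1000).astype(np.float32))
        out.append((c,sz,a,len(p)))
        if verbose: print(np.round(c,1),np.round(sz,1),round(a,2),len(p))
    return out
E
python3 - <<'E'
from h import *
for n in ["wrist","scene","side"]:
    s=load(n); print(n); racks(s); W=cloud(s)
    Z=W[...,2]
    c,sn=np.cos(.11),np.sin(.11)
    xr=W[...,0]*c+W[...,1]*sn; yr=-W[...,0]*sn+W[...,1]*c
    # right end of panel: points z~.05, min yr ; front edge min xr
    m=(Z>.044)&(Z<.056)
    for a in np.arange(.50,.72,.03):
        k=m&(abs(xr-a)<.004)
        if k.sum()>10: print("x",round(a,2),"ymin",np.sort(yr[k])[2].round(4), "ymax",np.sort(yr[k])[-3].round(4),end=";")
    print()
    m=(Z>.034)&(Z<.056)&(xr<.6)
    for a in np.arange(-.2,.2,.04):
        k=m&(abs(yr-a)<.004)
        if k.sum()>10: print("y",round(a,2),"xmin",np.sort(xr[k])[2].round(4),end=";")
    print()
E
```

```text
wrist
[538.4 148.9] [15.8 33. ] 89.16 488
[646.7  69.9] [ 31.5 119.7] 9.61 2140
[561.2  60.7] [ 32.8 119.9] 12.31 2389
x 0.5 ymin -0.1821 ymax 0.0761;x 0.53 ymin -0.256 ymax 0.0761;x 0.56 ymin -0.2716 ymax 0.081;x 0.59 ymin -0.1838 ymax 0.076;x 0.62 ymin -0.1841 ymax 0.0758;x 0.65 ymin -0.1838 ymax 0.0762;x 0.68 ymin -0.1845 ymax -0.0655;
y -0.2 xmin 0.314;y -0.16 xmin 0.3468;y -0.12 xmin 0.364;y -0.08 xmin 0.4699;y -0.04 xmin 0.3482;y 0.0 xmin 0.3576;y 0.04 xmin 0.3556;y 0.08 xmin 0.4697;y 0.12 xmin 0.4705;
scene
[548.2 132.4] [ 47.8 268.4] 7.82 590
[646.7  69.5] [ 31.7 122.2] 10.32 276
x 0.5 ymin -0.1837 ymax 1.1052;x 0.53 ymin -0.3124 ymax 1.1035;x 0.56 ymin -0.3049 ymax 1.0964;x 0.59 ymin -0.1844 ymax 1.0917;x 0.62 ymin -0.1831 ymax 1.0937;x 0.65 ymin -0.1855 ymax 1.0905;x 0.68 ymin -0.1849 ymax 1.0872;x 0.71 ymin -0.1846 ymax 1.0815;
y -0.2 xmin 0.3163;y -0.16 xmin 0.3391;y -0.12 xmin 0.3652;y -0.08 xmin 0.472;y -0.04 xmin 0.055;y 0.0 xmin 0.0695;y 0.04 xmin 0.0589;y 0.08 xmin 0.3331;y 0.12 xmin 0.4734;y 0.16 xmin 0.3731;
side
[546.5 129. ] [ 46.2 263.2] 7.3 398
x 0.5 ymin -0.1845 ymax 0.2981;x 0.53 ymin -0.3154 ymax 0.3027;x 0.56 ymin -0.184 ymax 0.3038;x 0.59 ymin -0.1849 ymax -0.0685;x 0.62 ymin -0.1846 ymax 0.2145;x 0.65 ymin -0.1856 ymax 0.4587;x 0.68 ymin -0.1846 ymax 0.457;x 0.71 ymin -0.185 ymax 0.6562;
y -0.2 xmin 0.3091;y -0.16 xmin 0.3458;y -0.12 xmin 0.362;y -0.08 xmin 0.4688;y -0.04 xmin 0.0545;y 0.0 xmin 0.07;y 0.04 xmin 0.059;y 0.08 xmin 0.4691;y 0.12 xmin 0.4703;y 0.16 xmin 0.3673;
```

```bash
python3 -m creep '{"claw":[6,6,6,6,6,6,6,6,6,6,6,6],"dp":[[0.5,-1.2,0],[1,-2.4,0],[1.5,-3.6,0],[2,-4.8,0],[2.5,-6,0],[3,-7.2,0.5],[3.5,-8.4,1],[4,-9.6,1.5],[4.5,-10.8,2],[5,-11.8,3],[5.5,-12.5,4],[5.5,-12.5,4]],"roll":[0.14,0.28,0.42,0.56,0.7,0.84,0.98,1.12,1.26,1.4,1.461,1.461]}'
python3 - <<'E'
from station import manip, imaging
import cv2,numpy as np,pickle
from h import *
st=manip.sense();print(st["tcp_pos"],st["tool_rot"],st["finger_gap"],st["force"],st["q"])
s=imaging.snapshot("wrist"); pickle.dump(s,open("pics/wrist1.pkl","wb")); cv2.imwrite("pics/wrist1.png",s["image"][:,:,::-1])
s2=imaging.snapshot("scene"); cv2.imwrite("pics/scene1.png",s2["image"][:,:,::-1])
racks(s)
W=cloud(s); d=W[300:,:,:]; C=-np.array(s["R"]).T@s["t"]; print("cam",C)
m=s["z_map"]; 
for v in range(250,420,25): print(v,[np.round(W[v,u]-st["tcp_pos"],3).tolist() for u in (120,170,400,440)])
E
```

```text
t: 1.35
tcp_pos: [0.4977, 0.0557, 0.209]
tool_rot: [0.998, 0.055, -0.002, -0.0]
force: [0.5, 0.8, 1.3]
finger_gap: 0.703
[0.49765383 0.05568634 0.20904841] [ 9.98465643e-01  5.53223429e-02 -2.36725469e-03 -4.40967869e-04] 0.7027753420224171 [0.46979186 0.78488275 1.34961958] [-1.12131262e-01  4.22815933e-01  1.78083337e+00  9.93000089e-05
  9.42758638e-01  1.34790500e+00]
[628.  123.4] [13.4  7.5] 8.26 219
[630.5 102.6] [12.5  6.9] 9.83 245
[560.9  60.8] [ 31.9 120. ] 12.13 2867
[538.9 201.5] [121.2  32.5] 89.42 2878
cam [0.57202788 0.06372165 0.33304137]
250 [[-0.087, 0.162, -0.208], [-0.081, 0.108, -0.208], [-0.054, -0.132, -0.209], [-0.05, -0.175, -0.208]]
275 [[-0.117, 0.163, -0.207], [-0.11, 0.107, -0.207], [-0.083, -0.139, -0.21], [-0.079, -0.183, -0.21]]
300 [[-0.128, 0.15, -0.178], [0.003, 0.041, 0.014], [-0.089, -0.126, -0.167], [-0.109, -0.191, -0.208]]
325 [[-0.146, 0.144, -0.162], [0.009, 0.034, 0.037], [0.016, -0.035, 0.036], [-0.124, -0.184, -0.183]]
350 [[0.001, 0.048, 0.041], [nan, nan, nan], [0.021, -0.028, 0.054], [0.012, -0.047, 0.04]]
375 [[-0.008, 0.048, 0.042], [0.015, 0.026, 0.063], [0.021, -0.025, 0.062], [0.004, -0.048, 0.042]]
400 [[-0.298, 0.173, -0.208], [0.015, 0.024, 0.069], [0.019, -0.023, 0.068], [-0.253, -0.233, -0.209]]
```

View pics/wrist1.png

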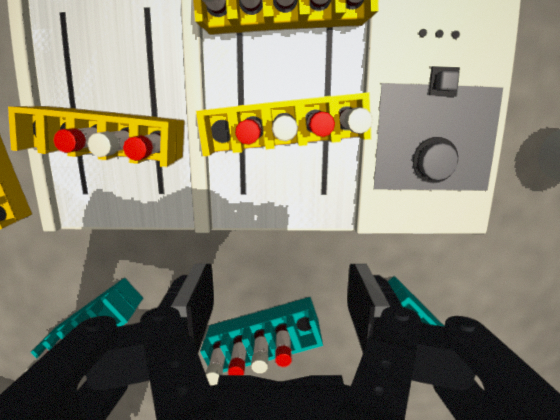

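View pics/scene1.png

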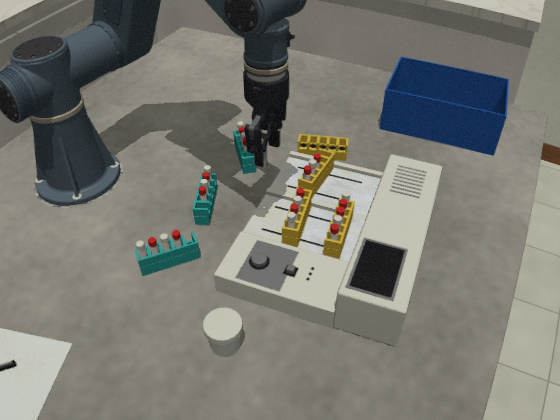

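The wrist view shows the four-tube front rack at (285,125), the rear rack at (285,10), the start key at (437,158), the eject key at (444,80) and the left-bay rack at (100,140). The fingers are at (190,290) and (370,290). I check the finger geometry before descending.

Run:
```python
from h import *
s=load("wrist",1); W=cloud(s); t=np.array([.49765,.05569,.20905]); c,sn=np.cos(.1107),np.sin(.1107)
D=W-t; X=D[...,0]*c+D[...,1]*sn; Y=-D[...,0]*sn+D[...,1]*c; Z=D[...,2]
m=Z>-.05
for a in np.arange(-.03,.07,.006):
    for sg in (1,-1):
        k=m&(abs(Z-a)<.003)&(Y*sg>0)
        if k.sum()>3: print(round(a,3),sg,k.sum(),"X",np.percentile(X[k],[2,98]).round(3),"Y",np.percentile(Y[k],[2,98]).round(3))
# start key
c,sn=np.cos(.11),np.sin(.11)
for n,i in (("wrist",0),("wrist",1),("scene",0),("side",0)):
    s=load(n,i);W=cloud(s)
    m=(abs(W[...,2]-.0625)<.0035)&(np.hypot(W[...,0]-.548,W[...,1]+.065)<.03)
    p=W[m][:,:2]*1000; r=cv2.minEnclosingCircle(p.astype(np.float32)); print(n,m.sum(),np.round(r[0],1),round(r[1],1),W[m][:,2].mean().round(4), p.mean(0).round(1))
```

```text
-0.012 1 82 X [-0.009  0.011] Y [0.03  0.031]
-0.012 -1 101 X [-0.01   0.011] Y [-0.034 -0.03 ]
-0.006 1 283 X [-0.01   0.012] Y [0.03  0.042]
-0.006 -1 266 X [-0.01   0.012] Y [-0.042 -0.03 ]
-0.0 1 351 X [-0.009  0.012] Y [0.03  0.043]
-0.0 -1 364 X [-0.009  0.012] Y [-0.043 -0.03 ]
0.006 1 394 X [-0.009  0.012] Y [0.03  0.043]
0.006 -1 411 X [-0.009  0.012] Y [-0.043 -0.03 ]
0.012 1 454 X [-0.009  0.012] Y [0.03  0.043]
0.012 -1 452 X [-0.009  0.012] Y [-0.043 -0.03 ]
0.018 1 448 X [-0.01   0.012] Y [0.03  0.043]
0.018 -1 460 X [-0.01   0.012] Y [-0.043 -0.03 ]
0.024 1 562 X [-0.005  0.012] Y [0.03  0.038]
0.024 -1 541 X [-0.005  0.012] Y [-0.038 -0.03 ]
0.03 1 506 X [0.007 0.014] Y [0.032 0.056]
0.03 -1 553 X [0.007 0.015] Y [-0.057 -0.031]
0.036 1 1327 X [-0.004  0.014] Y [0.03 0.06]
0.036 -1 1358 X [-0.006  0.014] Y [-0.061 -0.03 ]
0.042 1 3702 X [-0.009  0.014] Y [0.03  0.061]
0.042 -1 3682 X [-0.009  0.014] Y [-0.061 -0.03 ]
0.048 1 1596 X [-0.01   0.018] Y [0.024 0.063]
0.048 -1 1583 X [-0.01   0.018] Y [-0.063 -0.024]
0.054 1 2323 X [-0.007  0.018] Y [0.004 0.063]
0.054 -1 2329 X [-0.007  0.018] Y [-0.063 -0.003]
0.06 1 3624 X [0.001 0.018] Y [0.001 0.064]
0.06 -1 3684 X [0.001 0.018] Y [-0.064 -0.001]
0.066 1 3888 X [0.006 0.018] Y [0.001 0.064]
0.066 -1 3874 X [0.007 0.018] Y [-0.064 -0.001]
wrist 669 [545.8 -66.4] 15.1 0.0624 [546.2 -65.9]
wrist 1056 [545.3 -66.2] 15.2 0.0623 [545.9 -65.6]
scene 159 [545.8 -65.6] 15.9 0.0621 [546.8 -67. ]
side 166 [544.8 -67.7] 15.1 0.0617 [544.7 -68.3]
```

```bash
python3 -m creep '{"claw":[6,6,6,6,6,6,6,6],"dp":[[0.4,0.1,3],[0.8,0.15,6],[0.8,0.15,9],[0.8,0.15,11],[0.8,0.15,12.5],[0.8,0.15,13.5],[0.8,0.15,14.3],[0.8,0.15,14.3]],"roll":[0,0,0,0,0,0,0,0]}'
python3 - <<'E'
from station import manip, imaging
import cv2,numpy as np,pickle
from h import *
st=manip.sense();print(st["tcp_pos"],st["force"])
s=imaging.snapshot("wrist"); pickle.dump(s,open("pics/wrist2.pkl","wb")); cv2.imwrite("pics/wrist2.png",s["image"][:,:,::-1])
s2=imaging.snapshot("side"); cv2.imwrite("pics/side2.png",s2["image"][:,:,::-1])
racks(s)
E
```

```text
t: 2.25
tcp_pos: [0.5083, 0.0543, 0.0668]
tool_rot: [0.998, 0.055, -0.0, -0.0]
force: [-0.5, -0.6, 0.0]
finger_gap: 0.705
[0.50829937 0.05426967 0.06683625] [-0.48294168 -0.57021097  0.01692807]
[560.8  60.2] [ 32.6 121.5] 12.22 13692
[538.1 147.7] [33.1 15.9] 0.67 2728
```

View pics/wrist2.png

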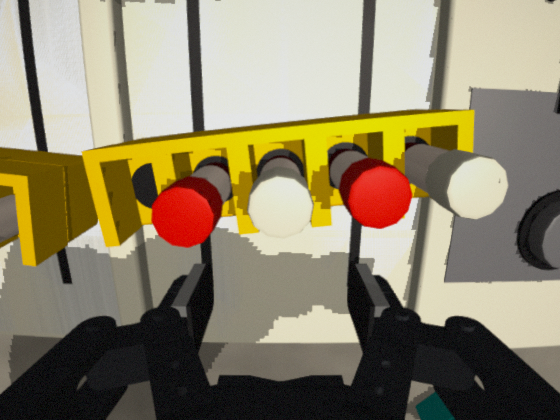

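View pics/side2.png

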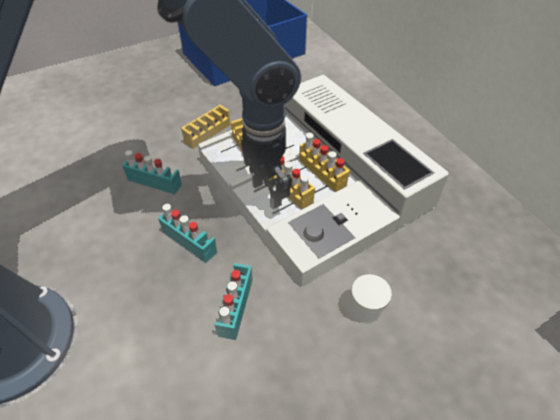

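```bash
python3 -m creep '{"claw":[6,6,6,6,6,6,6,6,6,6,6,6],"dp":[[0.8,0,0.1],[1.5,0,0.1],[1.9,0,0.1],[2.2,0,0.1],[2.5,0,0.1],[2.8,0,0.1],[3.1,0,0.1],[3.5,0,0.1],[3.9,0,0.1],[4.3,0,0.1],[4.7,0,0.1],[5,0,0.1]],"roll":[0,0,0,0,0,0,0,0,0,0,0,0]}'
cat > look.py <<'E'
import sys
from station import manip, imaging
import cv2,numpy as np,pickle
from h import *
k=sys.argv[1]
st=manip.sense();p=st["tcp_pos"];c,sn=np.cos(.11),np.sin(.11)
print("t",st["t"],"xr,yr,z",np.round([p[0]*c+p[1]*sn,-p[0]*sn+p[1]*c,p[2]],4),"F",np.round(st["force"],1))
s=imaging.snapshot("wrist"); pickle.dump(s,open(f"pics/wrist{k}.pkl","wb")); cv2.imwrite(f"pics/wrist{k}.png",s["image"][:,:,::-1])
s2=imaging.snapshot("side"); pickle.dump(s2,open(f"pics/side{k}.pkl","wb"))
cv2.imwrite(f"pics/side{k}.png",cv2.resize(s2["image"][80:290,150:430,::-1],None,fx=2,fy=2))
for C,sz,a,n in racks(s,False):
    a=np.radians(a); a=a if sz[0]<sz[1] else a-np.pi/2
    print("rack xr,yr",np.round([C[0]*c+C[1]*sn,-C[0]*sn+C[1]*c],1),"size",np.round(sz,1),"rel yaw",round(a-.11,3),n)
E
python3 look.py 3
```

```text
t: 3.55
tcp_pos: [0.5583, 0.0599, 0.0663]
tool_rot: [0.998, 0.055, 0.0, 0.0]
force: [-0.9, -0.5, 0.3]
finger_gap: 0.699
t 3.55 xr,yr,z [ 0.5615 -0.0018  0.0663] F [-0.9 -0.5  0.3]
rack xr,yr [649.4  14.4] size [31.8 89.5] rel yaw 0.009 8752
rack xr,yr [665.4 -48.5] size [ 2.2 25.5] rel yaw 0.048 693
rack xr,yr [641.9 -37.8] size [11.2  7.6] rel yaw -1.5 979
rack xr,yr [642.1 -60. ] size [8.7 6.4] rel yaw -1.539 761
rack xr,yr [638.9  32.7] size [13.8  8. ] rel yaw -1.378 979
rack xr,yr [635.5  54.4] size [8.9 6.3] rel yaw -1.503 732
rack xr,yr [589.1  -3.1] size [ 32.8 121.6] rel yaw 0.0 14168
rack xr,yr [558.7  93.3] size [21.7 28.3] rel yaw -0.071 2271
```

View pics/wrist3.png

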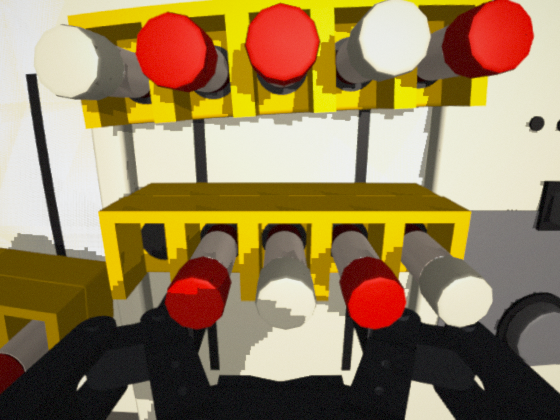

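View pics/side3.png

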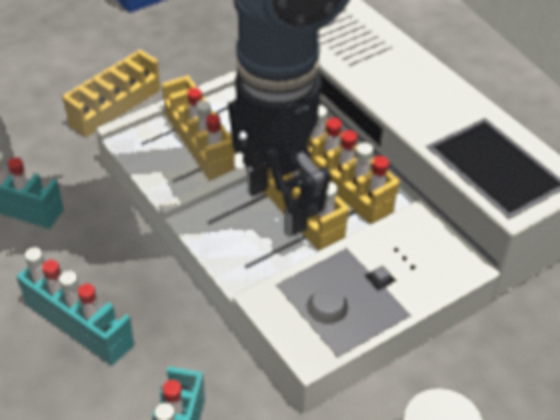

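The front rack is now square at (285,250), with the rear rack untouched at (285,60). I push on to close up onto the rear rack.

```bash
python3 -m creep '{"claw":[6,6,6,6,6,6,6,6,6,6,6,6],"dp":[[0.4,0,0],[0.8,0,0],[1.2,0,0],[1.6,0,0],[2,0,0],[2.3,0,0],[2.6,0,0],[2.9,0,0],[3.3,0,0],[3.7,0,0],[4.1,0,0],[4.5,0,0]],"roll":[0,0,0,0,0,0,0,0,0,0,0,0]}'
python3 look.py 4
```

```text
t: 4.85
tcp_pos: [0.6026, 0.0649, 0.0663]
tool_rot: [0.998, 0.055, -0.0, -0.0]
force: [-3.2, -0.3, 0.7]
finger_gap: 0.701
t 4.85 xr,yr,z [ 0.6061 -0.0017  0.0663] F [-3.2 -0.3  0.7]
rack xr,yr [649.3  -2.9] size [ 64.7 121.5] rel yaw 0.003 25316
```

View pics/wrist4.png

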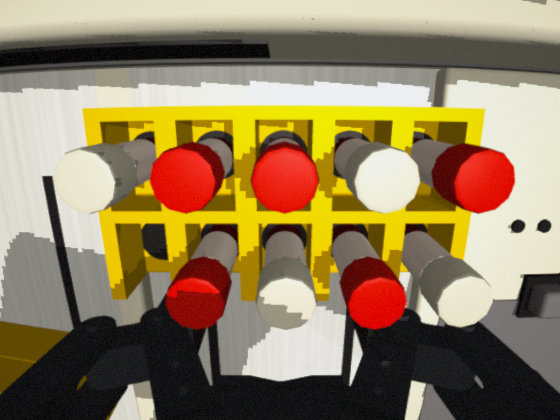

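View pics/side4.png

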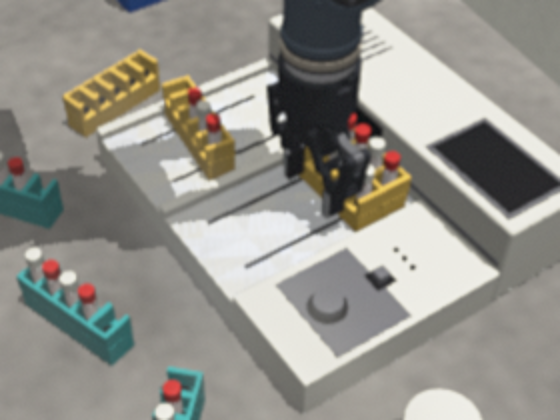

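Both racks are closed up and square at (285,200). About 17 mm remain to the wall.

```bash
python3 -m creep '{"claw":[6,6,6,6,6,6,6,6],"dp":[[0.3,0,0],[0.6,0,0],[0.9,0,0],[1.2,0,0],[1.4,0,0],[1.5,0,0],[1.6,0,0],[1.65,0,0]],"roll":[0,0,0,0,0,0,0,0]}'
python3 look.py 5
```

```text
t: 5.75
tcp_pos: [0.6184, 0.0666, 0.0663]
tool_rot: [0.998, 0.055, -0.001, -0.0]
force: [-4.7, -0.3, 2.4]
finger_gap: 0.702
t 5.75 xr,yr,z [ 0.6219 -0.0017  0.0663] F [-4.7 -0.3  2.4]
rack xr,yr [665.2  -2.9] size [ 64.3 121.3] rel yaw 0.004 25183
```

View pics/wrist5.png

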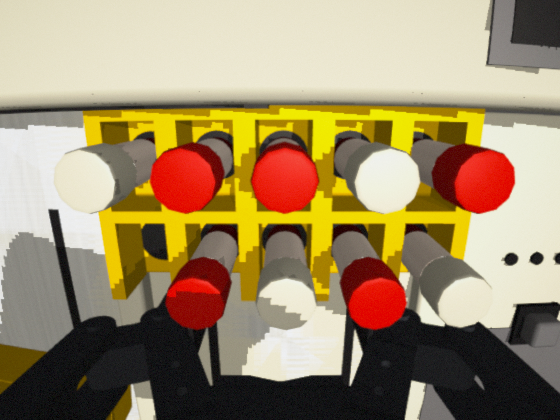

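```bash
python3 -m creep '{"claw":[6,6,6,6],"dp":[[0.1,0,0],[0.2,0,0],[0.25,0,0],[0.25,0,0]],"roll":[0,0,0,0]}'
```

```text
t: 6.25
tcp_pos: [0.6184, 0.0668, 0.0663]
tool_rot: [0.998, 0.055, -0.003, -0.0]
force: [-8.5, -1.6, 5.8]
finger_gap: 0.706
```

```bash
python3 -m creep '{"claw":[6,6,6,6],"dp":[[0.1,0,0],[0.2,0,0],[0.3,0,0],[0.3,0,0]],"roll":[0,0,0,0]}'; python3 look.py 6
```

```text
t: 6.65
tcp_pos: [0.6184, 0.0669, 0.066]
tool_rot: [0.998, 0.055, -0.007, -0.0]
force: [-14.8, -2.2, 9.2]
finger_gap: 0.701
t 6.65 xr,yr,z [ 0.622  -0.0014  0.066 ] F [-14.8  -2.2   9.2]
rack xr,yr [665.3  -2.9] size [ 64.1 121.2] rel yaw 0.004 24826
```

View pics/wrist6.png

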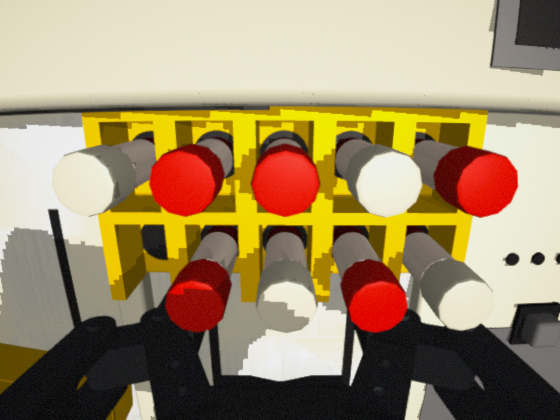

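No further motion under 15 N, so both racks are seated on the wall. I back off straight, then rise.

```bash
python3 -m creep '{"claw":[6,6,6,6,6,6,6,6,6,6,6],"dp":[[-0.3,0,0],[-0.6,0,0],[-1,0,0],[-1.5,0,0],[-2.5,0,0],[-3.5,0,0],[-4.5,0,0],[-4.5,0,-3],[-4.5,0,-7],[-4.5,0,-11],[-4.5,0,-11]],"roll":[0,0,0,0,0,0,0,0,0,0,0]}'; python3 look.py 7
```

```text
t: 7.85
tcp_pos: [0.5828, 0.0621, 0.1818]
tool_rot: [0.998, 0.055, 0.006, 0.001]
force: [0.8, -0.1, -0.5]
finger_gap: 0.702
t 7.85 xr,yr,z [ 0.586  -0.0023  0.1818] F [ 0.8 -0.1 -0.5]
rack xr,yr [665.8  -2.6] size [ 64.5 120.5] rel yaw 0.002 7660
rack xr,yr [557.8 141.2] size [121.   33.7] rel yaw -0.119 3470
```

View pics/wrist7.png

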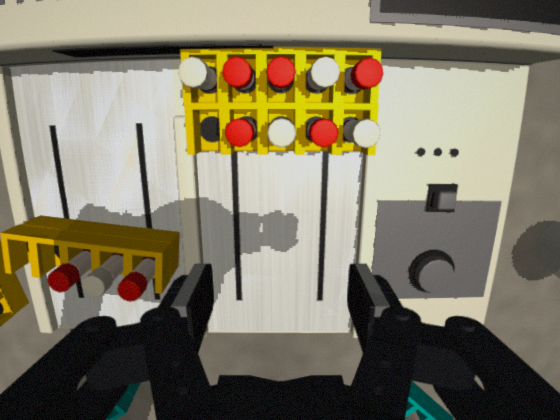

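View pics/side7.png

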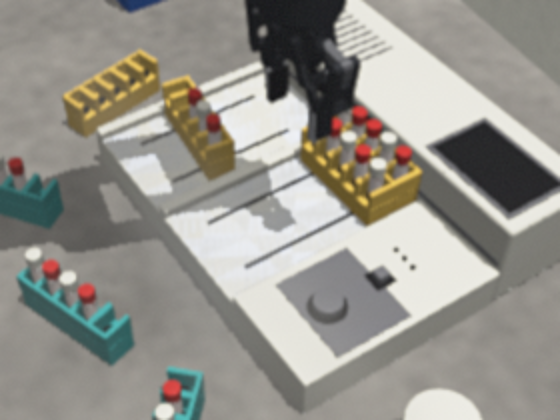

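The pair stands at (282,100), closed, square and against the wall. Next I shut the fingers and go above the start key at (433,272).

```bash
python3 -m creep '{"claw":[4,2,0,0,0,0,0,0,0,0,0,0],"dp":[[-1,1,0],[-2,2.5,0],[-3,4,0],[-4,5.5,0],[-5.1,7,0],[-5.1,8.5,0],[-5.1,10,0],[-5.1,11.2,0],[-5.1,12.3,0],[-5.1,12.3,2],[-5.1,12.3,4],[-5.1,12.3,4]],"roll":[0,0,0,0,0,0,0,0,0,0,0,0]}'; python3 -m creep '{"claw":[0,0],"dp":[[0,0,0],[0,0,0]],"roll":[0,0]}'; python3 look.py 8
python3 - <<'E'
from h import *
s=load("wrist",8);W=cloud(s)
m=(abs(W[...,2]-.0625)<.0035)&(np.hypot(W[...,0]-.546,W[...,1]+.066)<.03)
p=W[m][:,:2]*1000;print(len(p),p.mean(0) if len(p) else 0)
s=load("side",8);W=cloud(s)
E
```

```text
t: 9.15
tcp_pos: [0.541, -0.0654, 0.1341]
tool_rot: [0.998, 0.055, -0.002, -0.001]
force: [-0.1, 0.1, 0.1]
finger_gap: -0.002
t: 9.35
tcp_pos: [0.5432, -0.0657, 0.1371]
tool_rot: [0.998, 0.055, 0.001, 0.0]
force: [-0.2, -0.2, -0.1]
finger_gap: 0.003
t 9.35 xr,yr,z [ 0.5327 -0.125   0.1371] F [-0.2 -0.2 -0.1]
rack xr,yr [645.8 -59.4] size [25.9  9.4] rel yaw -1.505 859
rack xr,yr [639.  -38.4] size [15.2 12.3] rel yaw -0.258 498
rack xr,yr [638.7 -14.8] size [17.  11.7] rel yaw -0.214 488
rack xr,yr [638.6   7.4] size [11.2 19.4] rel yaw -0.053 474
1735 [546.92702651 -67.19059788]
```

View pics/wrist8.png

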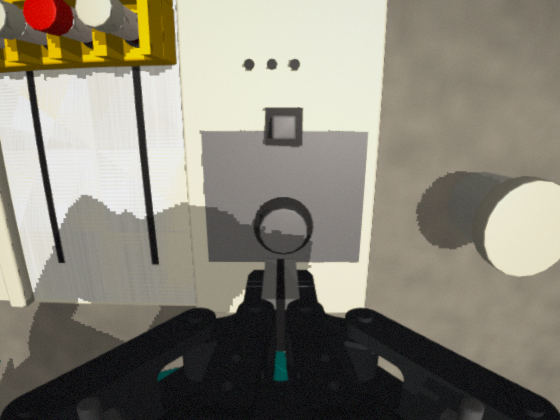

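View pics/side8.png

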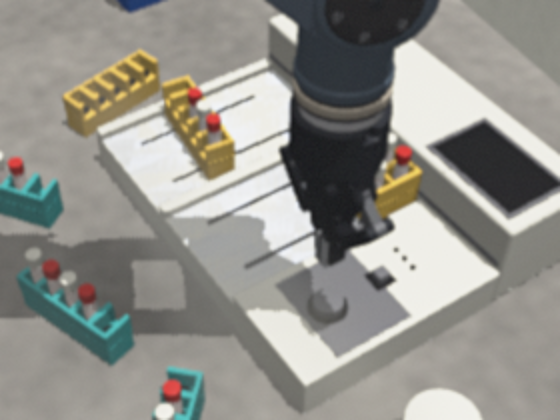

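The shut fingers are just above the start key (283,225). The square key (283,127) is well clear. I go down to just above the key, then press.

```bash
python3 -m creep '{"claw":[0,0,0,0,0],"dp":[[0.25,0.1,2],[0.25,0.1,4],[0.25,0.1,4.8],[0.25,0.1,4.8],[0.25,0.1,4.8]],"roll":[0,0,0,0,0]}'; python3 look.py 9
```

```text
t: 9.95
tcp_pos: [0.5454, -0.0663, 0.0889]
tool_rot: [0.998, 0.055, 0.0, 0.0]
force: [0.3, 0.3, -0.2]
finger_gap: 0.001
t 9.95 xr,yr,z [ 0.5349 -0.1258  0.0889] F [ 0.3  0.3 -0.2]
rack xr,yr [640.6 -59.2] size [15.1  9.4] rel yaw -1.568 999
rack xr,yr [639.1 -37.7] size [17.3 12.7] rel yaw -0.385 1002
```

View pics/wrist9.png

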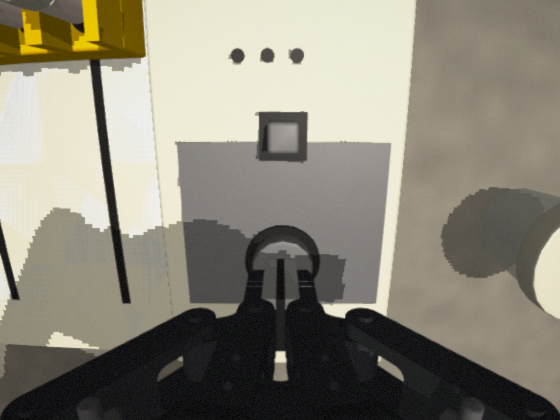

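View pics/side9.png

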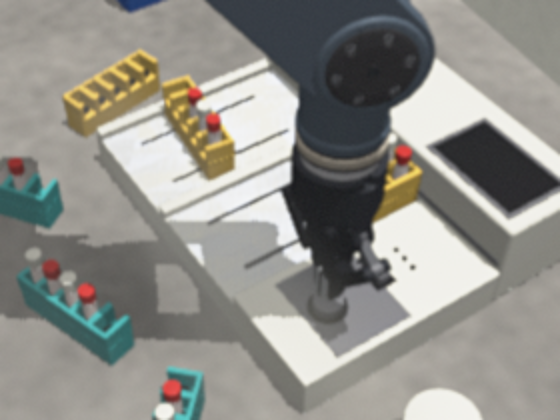

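Centred on the key, about 7 mm above it.

```bash
python3 -m creep '{"claw":[0,0,0,0,0,0],"dp":[[0,0,0.5],[0,0,0.8],[0,0,1.0],[0,0,1.2],[0,0,1.3],[0,0,1.3]],"roll":[0,0,0,0,0,0]}'
```

```text
t: 10.65
tcp_pos: [0.5453, -0.0664, 0.076]
tool_rot: [0.998, 0.055, 0.0, 0.0]
force: [-0.4, 0.3, 6.8]
finger_gap: 0.001
```

```bash
python3 -m creep '{"claw":[0,0,0,0],"dp":[[0,0,0.15],[0,0,0.3],[0,0,0.4],[0,0,0.4]],"roll":[0,0,0,0]}'
```

```text
t: 11.05
tcp_pos: [0.5454, -0.0664, 0.0756]
tool_rot: [0.998, 0.055, 0.001, 0.001]
force: [-6.7, 0.5, 32.1]
finger_gap: 0.001
```

The key is bottomed out: 32 N with no further travel. I release it and lift clear.

```bash
python3 -m creep '{"claw":[0,0,0,0,0,0,0,0,0,0],"dp":[[0,0,-0.5],[0,0,-1],[0,0,-2],[0,0,-4],[0,0,-7],[0,0,-10],[-2,0,-12],[-5,-5,-12],[-5,-8,-12],[-5,-8,-12]],"roll":[0,0,0,0,0,0,0,0,0,0]}';python3 -m creep '{"claw":[0,0,0,0],"dp":[[0,0,0],[0,0,0],[0,0,0],[0,0,0]],"roll":[0,0,0,0]}'; python3 look.py 10
python3 - <<'E'
from h import *
s=load("wrist",10);W=cloud(s)
m=(abs(W[...,2]-.061)<.006)&(np.hypot(W[...,0]-.546,W[...,1]+.066)<.012)
print("key z",W[m][:,2].mean(),m.sum())
E
```

```text
t: 12.05
tcp_pos: [0.4832, 0.0113, 0.1912]
tool_rot: [0.998, 0.057, -0.002, -0.001]
force: [-0.5, -1.2, 0.1]
finger_gap: 0.0
t: 12.45
tcp_pos: [0.4871, 0.0069, 0.1911]
tool_rot: [0.999, 0.054, -0.0, 0.0]
force: [-0.3, 0.4, 0.1]
finger_gap: -0.002
t 12.45 xr,yr,z [ 0.4849 -0.0466  0.1911] F [-0.3  0.4  0.1]
rack xr,yr [554.7 115.1] size [69.3 32.3] rel yaw -0.124 1452
key z 0.06263279193307796 840
```

View pics/wrist10.png

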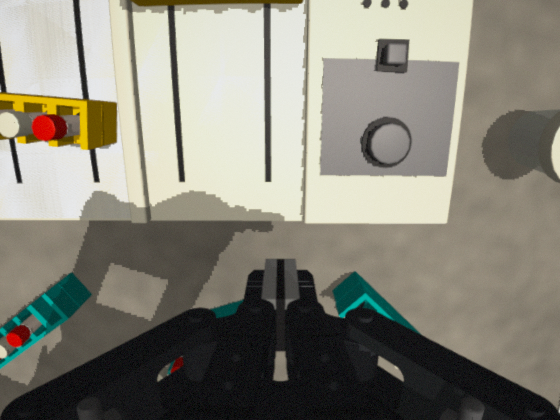

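View pics/side10.png

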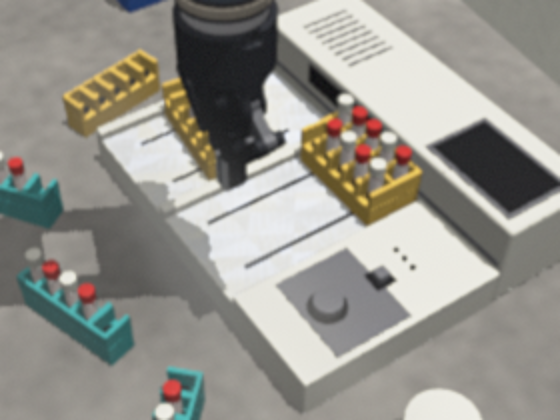

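The key is back up (z 62.6 mm), the racks still stand closed at the wall (side view (360,165)), and the robot is clear at zero force.

```bash
python3 -c "
from station import workorder
print(workorder.sign_off())"
```

```text
the job is handed in; nothing more can be done
None
```

I pushed both yellow racks home in the right-hand bay, then pressed and released the large start key. I handed the job in at about 12.5 s. No verdict was reported, so these are my own checks.

- **Racks:** I pushed with the two spread fingertips low on the front rack. It squared up, closed onto the rear rack, and both slid to the back wall, where they took 15 N without moving further. After I backed off, the pair measured 64.5 mm deep and 0.002 rad off square. It sat about 2 mm off the centre line, with its back within about 1 mm of the wall.
- **Start key:** It bottomed out, with 32 N on the tool and no further travel. It came back up to its first height (62.6 mm against about 62.4 mm before).
- **After the press:** I checked the racks only by eye, in the side view. They still stood closed up against the wall. The robot was clear, with near-zero force.
- **Other items:** I made no deliberate contact with the small square key, the left-bay rack, the empty rack or the jar. All looked in place in the pictures where they showed. I did not measure the empty rack or the jar again.

None of my checks failed or disagreed.

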